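Reset a throttled rinse-water gate valve through a slack handwheel

ROBOT

A 7-joint arm with a two-finger parallel gripper is mounted at the origin on a cart in front of the work surface, level with it; the furniture and walls round the work are solid. World frame = base frame: x ahead of the robot, y to its left, z up, the work surface at z = 0. Lengths are in m, angles in rad, forces in N, time in s.
With the tool pointing down it reaches from about 0.425 to 0.95 m from the base axis. Payload 4.7 kg.
Tool frame: the origin (TCP) lies on the centre line of the jaws, within the pads' length; the fingertips stand 14 mm ahead of it and the grasp point (between the pads) lies 5 mm behind it (env.tip_extent is the distance from the TCP to the fingertips, in m); z points along the fingers, y is the line along which they close (so a half turn about z gives the same grasp; the last joint's range is limited). The gripper opens to 87 mm and grips with 3 to 60 N. Pads are 19 mm wide; open, the fingers measure 117 mm over their backs; the gripper's body (75 mm by 190 mm) begins 51 mm behind the grasp point.
Start: joints at [-1.22, 0.469, -0.049, 1.532, 0.024, 1.141, -0.082], TCP at [0.25, 0.627, 0.237] pointing down, gripper open.
Joint ranges: [-2.59, 2.59], [-0.33, 1.99], [-1.39, 1.29], [0.1, 2.45], [-1.04, 4.18], [0.21, 1.99], [-2.66, 2.66]. Speed limits (rad/s): [2.57, 2.57, 3.14, 3.14, 3.14, 3.14, 3.14].

INTERFACE

Orientations are given as a unit quaternion [x, y, z, w].
In Python, from cell import env gives the robot as it stands.
- The arm moves only by the shell command python3 -m handwheel 'ROWS' [FORCE]. ROWS is JSON, a list that holds one entry, the list of rows, each a list of 5 numbers: the shift along the tool's x, y, z in mm, then the turn about the tool's z in rad, then the closure, from -1 (fully open) to 1 (shut). In form: [[[tx, ty, tz, turn, gripper], ...]]. A call has 1 to 20 rows; each row is the pose to reach, as a shift and turn from the pose commanded when the call began, along the tool's axes at that moment; what a row does not reach only later rows make up. A row lasts 1/8 s, in which the tool goes at most 62.5 mm and 10.7 degrees, less where a joint would pass 70% of its speed; a pose out of reach is approached as far as the arm can. A call with a gripper value outside its range is refused whole. The fingers move at their own pace and stop on an object; FORCE is the grip in N (left out, the last holds). Time passes only in rows, so rows that repeat a pose let the fingers close. It gives the time, the measured TCP pose, the force, the opening and the grip force at its end, in the units of the state.
- env.sense(): the state, without advancing time (a new reading comes with each control period).
- env.get_image(name): name is "scene" or "top" or "wrist"; returns a dict with "pixels" (420x560x3 uint8, blue, green, red), "K" (3x3 intrinsics, pixels), "k1" (the pictures are not rectified: a ray, as slopes to the right and down, at radius r is drawn at 1 + k1 r^2 times it, then the intrinsics apply), "T" (4x4, takes a point from camera to world coordinates). Camera axes: x right, y down, z forward; pixel columns grow to the right and rows downward; lengths in m; the calibration is good to about 2 mm. A picture is of the moment at which its call begins. There is no depth.
- env.finish_job(): hands the job in; it is judged then, once.
The state is a dict: "t": time; "q": joint angles; "joint_vel": joint speeds; "effort": joint torques, N m; "tcp_pos": TCP position; "tool_rot": TCP orientation; "ft_force": force on the tool from outside, world axes, zero at the start; "wrist_torque": the same for the moment, N m; "opening": opening from 0.0 (shut) to 1.0 (fully open); "grasp_force": force on a finger pad.
Only numpy, scipy, OpenCV 4.12 (cv2) and the standard library are available. Lean on these libraries where they do the work, as an engineer would, in place of code of your own. Each camera call takes 0.05 s, during which the arm holds its last target. There are 200 camera calls.

TASK

Reset the rinse-water valve on the counter: turn its handwheel clockwise until the gate is home on its seat, without forcing it, then open it half a turn and let go. The wheel is loose on the valve and has free play both ways, so count only the turning that really moves the stem. Leave the things standing around it where they are.

Things in the scene. Friction and masses are not known exactly. Their poses are not given: they have to be found in the camera images.
- valve_set: fixed rinse-water set: aluminium plate 84 x 372 x 6 mm carrying a steel pipe along the set's own y (centre 55 mm high), a brass gate valve with yoke, and 203 mm to the valve's -y side an upright white cartridge 80 mm across, 200 mm high with its gauge. Origin: on the valve's vertical axis at counter height; z up.
- wheel: dark steel handwheel, level, 141 mm over all. Origin on its axis at counter height, 168 mm below its mid-plane. Round rim 11 mm thick at radius 65 mm. Hub 39 mm across, 156 to 186 mm high. Three spokes 10.5 mm wide, 162 to 174 mm high, at 0, 120, 240 degrees from its own x (small mark on the rim at 0). Clockwise from above (yaw falling) shuts, anticlockwise opens. It does not rise.
- rim_mark (a point): small raised mark on top of the wheel's rim, at the outer end of the first spoke: 65 mm from the axis along the wheel's own x, 174 mm above the counter.
- wheel_axis (a point): fixed point on the axis at the wheel's mid-plane, 168 mm above the counter. The windows between the spokes are open from radius 20 to 59 mm and clear for 30 mm below the spokes at radii over 27 mm: closed fingers can enter from above and push a spoke round either way; or the rim can be pinched.
- drive_bar (a point): fixed point on the axis at the steel bar (38 x 8 mm) across the top of the threaded sleeve, 183 mm high. Two jaws on the hub carry the bar round, with free play of some tens of degrees, amount not known; the wheel starts anywhere in it. Turning the wheel takes about 0.02 N m in the free play and about 0.2 N m once a jaw carries the bar. Friction holds the sleeve where it is left.
- gate_seat (a point): fixed point inside the valve body where the gate seats, 55 mm high. On the seat the wheel's resistance jumps to about 0.26 N m and then rises by about 2.6 N m per radian of wheel turn: a springy end, no hard stop. More than about 0.85 N m on the wheel damages the seat. Let go, the squeeze springs back. The valve starts 0.1 to 0.3 turn open; it can open two turns.
- stem_top (a point): top end of the threaded steel stem, 10 mm thick, standing up through the wheel's centre. It does not turn; it rises 4 mm for each turn of the sleeve. 194 mm above the counter when the gate just touches its seat.
- bottle: small round white bottle with a screw cap, 48 mm across, 86 mm high, standing behind the pipe between valve and cartridge. Origin: centre of its underside. Bystander.
- tin: small round metal tin, 56 mm across, 28 mm high, behind the valve, partly under the wheel's far edge. Origin: centre of its underside. Bystander.
- tub: round translucent soaking tub, 134 mm across, 93 mm high, to the right of the pipework. Origin: centre of its underside. Bystander.
- forceps: steel locking forceps, 213 x 113 x 8 mm, lying flat at the right. Origin: middle of its underside. Bystander.

How it is judged:
On the way, in this order (a step that is already met when the one before it is completed fails the run):
1. the gate is shut on its seat (z of stem_top in the frame of valve_set below 0.19402 m), for 0.1 s.
2. the valve is opened half a turn of the sleeve (z of stem_top in the frame of valve_set between 0.195777 and 0.196223 m), for 0.2 s.
At the end, for the whole second after the job is handed in: After having been shut, the stem stands half a turn of the sleeve (2 mm of rise) above its seat, to within 20 degrees of sleeve turn (0.22 mm), the wheel is let go and at rest, and the seat was never damaged (all of step 2 and angular speed of wheel below 0.05 rad/s); the robot touches nothing.
It fails at once if the gate is forced into its seat (more than about 0.85 N m on the wheel) (z of stem_top in the frame of valve_set below 0.19402 m and y of rim_mark in the frame of valve_set below -0.0409 m).
It fails at once if a thing standing or lying around is knocked more than 20 mm out of its place (distance of any of bottle, tin, tub, forceps from where it was at the start of the episode above 0.02 m).
It also fails if it takes over 59 s, if anything falls off the work surface, if the arm or the gripper's body presses on something with over 40 N, if the wrist force passes 120 N, or if a joint passes its speed limit or range.

## Working session

There is one attempt and no reset: what is moved stays moved. The work goes in short steps, Python scripts to look and compute and a shell command to move; the robot and the scene stay as the last step left them, time stands still between calls to the robot, and variables do not carry over. Pictures are saved under pics/ and viewed, at most 10 in all, crops included, and the job is handed in when it is done.

```bash
ls; mkdir -p pics; python3 - <<'E'
from cell import env
import cv2,numpy as np
for n in("scene","top"):
    d=env.get_image(n); cv2.imwrite(f"pics/{n}0.png",d["pixels"]); print(n,d["K"].tolist() if hasattr(d["K"],'tolist') else d["K"],d["k1"],np.round(d["T"],4).tolist())
s=env.sense();print({k:np.round(v,3).tolist() for k,v in s.items()},env.tip_extent)
E
```

```text
pics
scene [[488.0788477041247, 0.0, 275.39456845957943], [0.0, 488.0788477041247, 204.5827163228895], [0.0, 0.0, 1.0]] -0.16576589241858394 [[-0.7778, -0.3413, 0.5277, -0.1578], [-0.628, 0.3899, -0.6735, 0.7247], [0.0241, -0.8552, -0.5177, 0.8562], [0.0, 0.0, 0.0, 1.0]]
top [[532.7739994287457, 0.0, 277.54034093957534], [0.0, 532.7739994287457, 215.65050358633422], [0.0, 0.0, 1.0]] 0.04084572212921786 [[-0.0232, -0.9968, 0.0769, 0.4507], [-0.9986, 0.0267, 0.045, -0.2283], [-0.0469, -0.0758, -0.996, 1.5417], [0.0, 0.0, 0.0, 1.0]]
{'t': 0.1, 'q': [-1.22, 0.469, -0.049, 1.534, 0.024, 1.141, -0.082], 'joint_vel': [0.001, -0.001, 0.0, -0.002, -0.0, 0.001, -0.001], 'effort': [0.002, -50.917, -0.081, -23.683, -0.062, 0.034, 0.0], 'tcp_pos': [0.25, 0.626, 0.236], 'tool_rot': [0.189, 0.982, -0.001, -0.0], 'ft_force': [-0.217, 0.374, -0.152], 'wrist_torque': [-0.014, 0.034, 0.033], 'grasp_force': 0.0, 'opening': 1.002} 0.014
```

View pics/scene0.png

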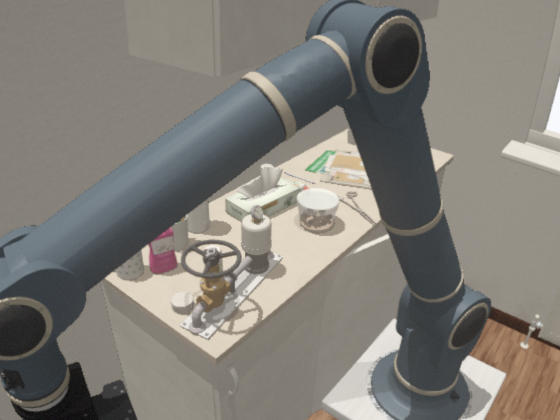

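View pics/top0.png

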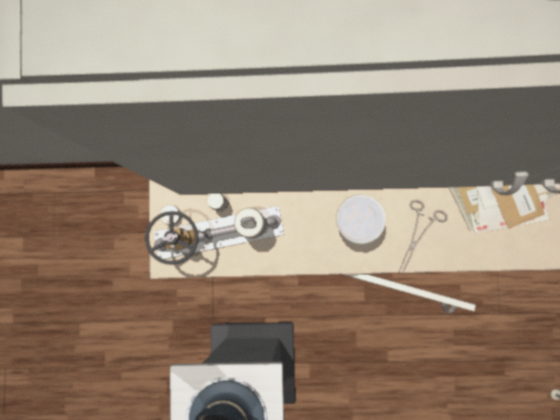

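The scene view shows the wheel at (211,258). The top view shows it at (172,237), with the cartridge at (249,223), tub (361,219), bottle (217,202), and the tin under the wheel edge at (170,212). Next I'll measure the wheel and enlarge it.

```bash
cat > h.py <<'E'
from cell import env
import cv2,numpy as np
def ray(d,uv):
    K=np.array(d["K"]);x=(np.array(uv,float)-K[:2,2])/[K[0,0],K[1,1]]
    rd=np.linalg.norm(x);r=rd
    for _ in range(20): r=rd/(1+d["k1"]*r*r)
    v=np.array([*(x*(r/rd if rd else 1)),1]);T=np.array(d["T"]);return T[:3,3],T[:3,:3]@v
def onz(d,uv,z):
    o,v=ray(d,uv);return o+v*(z-o[2])/v[2]
def proj(d,p):
    T=np.array(d["T"]);c=T[:3,:3].T@(np.array(p,float)-T[:3,3]);x=c[:2]/c[2];x=x*(1+d["k1"]*(x@x));K=np.array(d["K"]);return x*[K[0,0],K[1,1]]+K[:2,2]
def rect(d,c,half,z,n=600):
    """top-down view resampled onto the plane z: +x up, +y left"""
    g=np.linspace(-half,half,n);T=np.array(d["T"]);K=np.array(d["K"])
    Y,X=np.meshgrid(-g,-g);P=np.stack([c[0]+X,c[1]+Y,np.full_like(X,z)],-1)
    q=(P-T[:3,3])@T[:3,:3];x=q[...,:2]/q[...,2:];x=x*(1+d["k1"]*(x**2).sum(-1,keepdims=True))
    m=(x*[K[0,0],K[1,1]]+K[:2,2]).astype(np.float32)
    return cv2.remap(d["pixels"],m[...,0],m[...,1],cv2.INTER_CUBIC)
E
python3 - <<'E'
from h import *
d=env.get_image("top");s=env.get_image("scene")
for n,i,c,b in(("top",d,(172,237),(135,200,70,75)),("scene",s,(211,258),(170,230,80,60))):
    x,y,w,h=b;g=i["pixels"][y:y+h,x:x+w].max(2)
    m=((g<75)*255).astype(np.uint8);cs,_=cv2.findContours(m,cv2.RETR_EXTERNAL,cv2.CHAIN_APPROX_NONE)
    k=max(cs,key=lambda k:cv2.contourArea(cv2.convexHull(k)));P=cv2.convexHull(k)[:,0]+[x,y]
    W=np.array([onz(i,p,.168)[:2] for p in P]);cc,r=cv2.minEnclosingCircle(W.astype(np.float32))
    e=np.linalg.lstsq(np.c_[2*W,np.ones(len(W))],(W**2).sum(1),rcond=None)[0];print(n,cc,r,e[:2],np.sqrt(e[2]+e[:2]@e[:2]))
for uv in((249,223),):print("cart",onz(d,uv,.2))
c=onz(d,(172,237),.168);print(c)
a=rect(d,c,.1,.168,500);cv2.imwrite("pics/w.png",a)
o=onz(s,(211,258),.168);b=cv2.resize(s["pixels"][220:340,130:330],None,fx=4,fy=4,interpolation=cv2.INTER_CUBIC);cv2.imwrite("pics/ws.png",b)
E
```

```text
top (0.5017045140266418, 0.09672093391418457) 0.012010369449853897 [0.50273417 0.09826877] 0.010467600266680295
scene (0.4957362115383148, 0.1129203662276268) 9.999999747378752e-05 [0.12600701 0.02870228] 0.3791996511976853
cart [ 0.53764791 -0.09492069  0.2       ]
[0.50853216 0.10976299 0.168     ]
```

View pics/w.png

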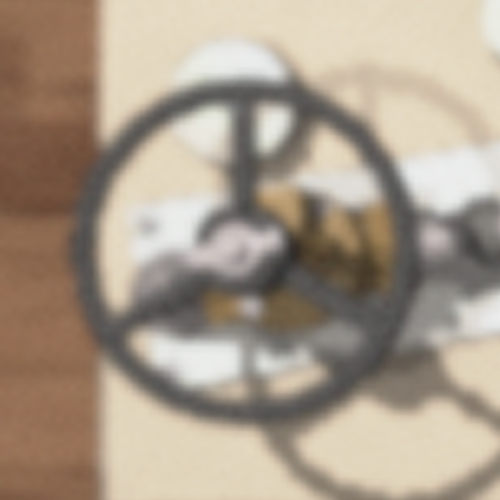

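View pics/ws.png

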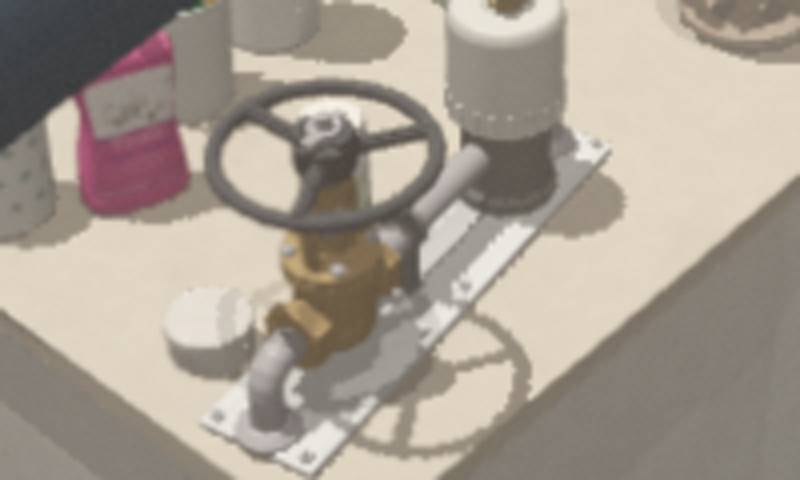

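In the top view resampled at 0.4 mm/px, the rim spans cols 75–413 and rows 80–422. That puts the axis at about (0.508, 0.112) and the rim radius at about 68 mm, which matches the given size. The spokes lie at about 0, 120 and −120° world. I'll check this with a proper fit, find the mark, and work out the first move.

```bash
cat >> h.py <<'E'
C=np.array([.5083,.1122])
def pose():
    s=env.sense();from scipy.spatial.transform import Rotation as R
    return s,R.from_quat(s["tool_rot"]).as_matrix()
def rows(targets,side,s_=34,off=20.25):
    """targets: (theta_deg, tcp z) ; tool y square to the spoke; side +1: tool on its CCW side"""
    s,R=pose();y0=np.degrees(np.arctan2(R[1,1],R[0,1]));p0=np.array(s["tcp_pos"])
    for th,z in targets:
        a=np.radians(th);u=np.array([np.cos(a),np.sin(a)]);n=np.array([-u[1],u[0]])
        P=np.r_[C+.001*(s_*u+side*off*n),z];yaw=th+90*side
        turn=-np.radians((yaw-y0+180)%360-180)
        d=R.T@(P-p0)*1000;print(th,np.round(d,1).tolist(),round(turn,3))
def wtorque():
    s,_=pose();r=np.array(s["tcp_pos"])[:2]-C;f=s["ft_force"];return np.cross(r,f[:2])+0*f[0],s["wrist_torque"][2],np.round(f,2)
E
python3 - <<'E'
from h import *
d=env.get_image("top")
a=rect(d,[*C,0],.1,.168,500);g=a.max(2)
# ring fit: darkest radius along each bearing
pts=[];
for t in np.radians(np.arange(0,360,3)):
    rr=np.arange(150,180);v=[g[int(round(250-r*np.cos(t))),int(round(250-r*np.sin(t)))] for r in rr]
    w=np.clip(110-np.array(v,float),0,None)
    if w.sum()>100: R=(w*rr).sum()/w.sum()*.4; pts.append([R*np.cos(t),R*np.sin(t)])
W=np.array(pts);e=np.linalg.lstsq(np.c_[2*W,np.ones(len(W))],(W**2).sum(1),rcond=None)[0];print(len(W),C+e[:2]/1000,np.sqrt(e[2]+e[:2]@e[:2]))
# spokes
cx=e[:2]
prof=[np.mean([g[int(round(250-(cx[0]+r*np.cos(t))/.4)),int(round(250-(cx[1]+r*np.sin(t))/.4))] for r in range(36,57,2)]) for t in np.radians(np.arange(360))]
print([(i,int(v)) for i,v in enumerate(prof) if v<95])
rimp=[int(max(g[int(round(250-(cx[0]+r*np.cos(t))/.4)),int(round(250-(cx[1]+r*np.sin(t))/.4))] for r in range(63,68))) for t in np.radians(np.arange(0,360,3))]
print(rimp)
rows([(30,.3),(30,.24),(30,.17)],1)
E
```

```text
120 [0.50768681 0.11172326] 64.83622766786948
[(0, 93), (1, 92), (2, 94), (119, 94), (120, 88), (121, 86), (122, 86), (123, 89), (124, 93), (238, 92), (239, 90), (240, 90), (241, 89), (242, 88), (243, 87), (244, 86), (245, 85), (246, 85), (247, 84), (248, 85), (249, 86), (250, 88), (251, 88), (252, 89), (253, 90), (254, 90), (255, 90), (256, 89), (257, 89), (258, 87), (259, 86), (260, 84), (261, 83), (262, 82), (263, 83), (264, 84), (265, 87), (266, 89), (267, 94)]
[118, 121, 116, 113, 109, 109, 109, 113, 105, 110, 109, 107, 107, 108, 106, 108, 112, 108, 101, 99, 102, 98, 93, 92, 93, 94, 97, 96, 91, 89, 90, 90, 95, 97, 96, 94, 96, 93, 94, 94, 93, 94, 102, 108, 112, 114, 118, 116, 113, 117, 120, 113, 116, 118, 123, 112, 114, 123, 120, 119, 112, 110, 94, 90, 95, 102, 101, 99, 97, 99, 99, 96, 90, 88, 86, 87, 88, 89, 89, 86, 84, 87, 85, 86, 88, 89, 90, 85, 84, 87, 90, 94, 94, 90, 93, 94, 98, 107, 106, 107, 105, 106, 112, 109, 106, 104, 104, 108, 107, 107, 109, 100, 99, 95, 101, 104, 105, 114, 117, 117]
30 [-435.6, -343.0, -63.7] -0.903
30 [-435.7, -342.9, -3.7] -0.903
30 [-435.7, -342.9, 66.3] -0.903
```

```bash
sed -i 's/^C=.*/C=np.array([.5077,.1117])/' h.py; python3 -m handwheel '[[[-50,-40,-50,-0.1,1],[-436,-343,-64,-0.903,1],[-436,-343,-64,-0.903,1],[-436,-343,-64,-0.903,1],[-436,-343,-64,-0.903,1],[-436,-343,-64,-0.903,1],[-436,-343,-64,-0.903,1],[-436,-343,-64,-0.903,1],[-436,-343,-64,-0.903,1],[-436,-343,-64,-0.903,1],[-436,-343,-64,-0.903,1],[-436,-343,-64,-0.903,1],[-436,-343,-64,-0.903,1],[-436,-343,-64,-0.903,1]]]' 20
python3 - <<'E'
from h import *
s,R=pose();print(s["t"],np.round(s["q"],2),np.round(R[:,1],3))
d=env.get_image("wrist");cv2.imwrite("pics/wr1.png",d["pixels"]);print(np.round(d["T"],3),proj(d,[*C,.168]))
rows([(30,.24),(30,.17),(20,.17)],1)
E
```

```text
t: 2.0
tcp_pos: [0.5275, 0.1479, 0.3005]
tool_rot: [-0.26, 0.966, 0.0, -0.0]
ft_force: [-0.5, 0.3, 0.3]
opening: 0.003
grasp_force: 0.0
2.0 [-0.4   0.21  0.06  1.76 -0.01  1.18  1.76] [-0.501  0.865  0.   ]
[[-0.501  0.824  0.263  0.455]
 [ 0.865  0.477  0.153  0.106]
 [ 0.001  0.305 -0.952  0.449]
 [ 0.     0.     0.     1.   ]] [255.17303336 154.48477038]
30 [1.2, -0.9, 60.5] 0.001
30 [1.2, -0.9, 130.5] 0.001
20 [-1.8, -7.1, 130.5] 0.176
```

View pics/wr1.png

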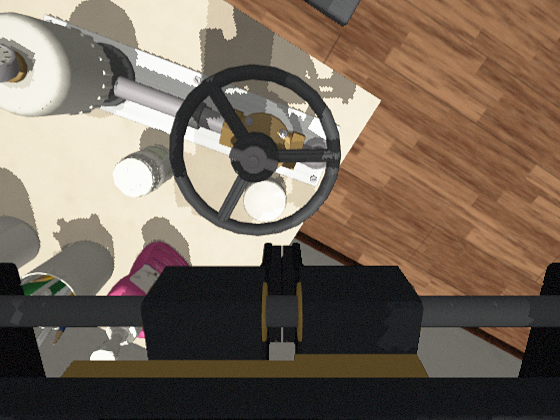

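The wrist view shows the hub at (254,153), against a prediction of (255,154), so the axis holds to about 1 mm. A small mark shows at the end of the right-hand spoke (336,155), which is the 120° world spoke. The window to enter, around (285,200), is clear.

```bash
python3 -m handwheel '[[[1,-1,60,0,1],[1,-1,100,0,1],[1,-1,115,0,1],[1,-1,130,0,1],[1,-1,130,0,1]]]'
python3 - <<'E'
from h import *
print(wtorque());rows([(t,.17) for t in range(25,-86,-5)],1)
E
```

```text
t: 2.68
tcp_pos: [0.5277, 0.1455, 0.1705]
tool_rot: [-0.259, 0.966, 0.0, -0.0]
ft_force: [-0.1, -0.1, 0.5]
opening: 0.006
grasp_force: 0.0
(np.float64(-0.00039768935870902527), np.float64(-0.01188556073424489), array([-0.07, -0.14,  0.48]))
25 [-1.4, -2.1, 0.5] 0.087
20 [-2.7, -5.2, 0.5] 0.174
15 [-3.8, -8.5, 0.5] 0.262
10 [-4.6, -11.9, 0.5] 0.349
5 [-5.1, -15.3, 0.5] 0.436
0 [-5.3, -18.7, 0.5] 0.523
-5 [-5.2, -22.2, 0.5] 0.611
-10 [-4.8, -25.6, 0.5] 0.698
-15 [-4.1, -29.0, 0.5] 0.785
-20 [-3.1, -32.3, 0.5] 0.872
-25 [-1.8, -35.5, 0.5] 0.96
-30 [-0.3, -38.6, 0.5] 1.047
-35 [1.5, -41.5, 0.5] 1.134
-40 [3.6, -44.3, 0.5] 1.221
-45 [5.9, -46.9, 0.5] 1.309
-50 [8.4, -49.3, 0.5] 1.396
-55 [11.1, -51.4, 0.5] 1.483
-60 [14.0, -53.3, 0.5] 1.571
-65 [17.0, -54.9, 0.5] 1.658
-70 [20.2, -56.3, 0.5] 1.745
-75 [23.5, -57.4, 0.5] 1.832
-80 [26.9, -58.2, 0.5] 1.92
-85 [30.3, -58.7, 0.5] 2.007
```

```bash
python3 -m handwheel '[[[-1.4,-2.1,0.5,0.087,1],[-2.7,-5.2,0.5,0.174,1],[-3.8,-8.5,0.5,0.262,1],[-4.6,-11.9,0.5,0.349,1],[-5.1,-15.3,0.5,0.436,1],[-5.3,-18.7,0.5,0.523,1],[-5.2,-22.2,0.5,0.611,1],[-4.8,-25.6,0.5,0.698,1],[-4.1,-29,0.5,0.785,1],[-3.1,-32.3,0.5,0.872,1],[-1.8,-35.5,0.5,0.96,1],[-0.3,-38.6,0.5,1.047,1],[1.5,-41.5,0.5,1.134,1],[3.6,-44.3,0.5,1.221,1],[5.9,-46.9,0.5,1.309,1],[8.4,-49.3,0.5,1.396,1],[11.1,-51.4,0.5,1.483,1],[14,-53.3,0.5,1.571,1],[17,-54.9,0.5,1.658,1],[20.2,-56.3,0.5,1.745,1]]]'
python3 - <<'E'
from h import *
print(wtorque(),env.sense()["q"][6]);rows([(t,.17) for t in list(range(-75,-131,-5))+list(range(-132,-148,-2))],1)
d=env.get_image("wrist");print(proj(d,[*C,.168]))
for k in (-71,49,169):
    a=np.radians(k);print(k,proj(d,[C[0]+.065*np.cos(a),C[1]+.065*np.sin(a),.174]))
cv2.imwrite("pics/wr2.png",d["pixels"])
E
```

```text
t: 5.18
tcp_pos: [0.5415, 0.0879, 0.1721]
tool_rot: [0.574, 0.819, 0.003, 0.003]
ft_force: [4.7, 1.0, -4.0]
opening: 0.002
grasp_force: 2.4
(np.float64(0.1448888981587806), np.float64(0.11663100269393467), array([ 4.73,  0.95, -3.97])) 0.2943622010117806
-75 [-1.7, -6.4, 2.0] 0.086
-80 [-3.1, -9.6, 2.0] 0.173
-85 [-4.1, -12.8, 2.0] 0.26
-90 [-4.9, -16.2, 2.0] 0.347
-95 [-5.4, -19.6, 1.9] 0.435
-100 [-5.6, -23.1, 1.9] 0.522
-105 [-5.5, -26.5, 1.9] 0.609
-110 [-5.1, -29.9, 1.8] 0.696
-115 [-4.5, -33.3, 1.8] 0.784
-120 [-3.5, -36.6, 1.8] 0.871
-125 [-2.2, -39.8, 1.8] 0.958
-130 [-0.6, -42.9, 1.7] 1.045
-132 [0.0, -44.1, 1.7] 1.08
-134 [0.8, -45.3, 1.7] 1.115
-136 [1.6, -46.4, 1.7] 1.15
-138 [2.4, -47.5, 1.7] 1.185
-140 [3.2, -48.6, 1.7] 1.22
-142 [4.1, -49.7, 1.7] 1.255
-144 [5.0, -50.7, 1.7] 1.29
-146 [6.0, -51.7, 1.7] 1.325
[229.29217025 206.85437802]
-71 [231.62694384 331.87487096]
49 [357.91833322 140.20810789]
169 [ 90.75071162 136.33798908]
```

View pics/wr2.png

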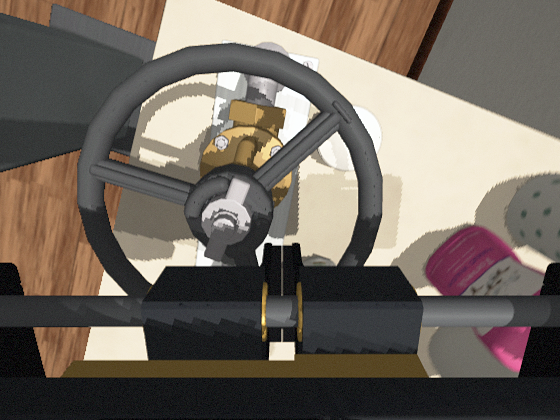

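The wrist view shows the mark as a raised pad at (342,112) and the hub, with its bright bar and stem top, at about (228,213). The wheel is following the finger. Next I'll get the mark angle and the finger's place in the window.

```bash
cat >> h.py <<'E'
def ang(d,uv,z=.174):
    p=onz(d,uv,z)[:2]-C;return np.degrees(np.arctan2(p[1],p[0])),np.linalg.norm(p)
E
python3 - <<'E'
from h import *
d=env.get_image("wrist")
print("mark",ang(d,(342,112)),"spoke2",ang(d,(92,168)),"top",onz(d,(226,221),.195)[:2]-C)
m=ang(d,(342,112))[0]
s,R=pose();r=np.array(s["tcp_pos"])[:2]-C
for th in(m-120,):
    a=np.radians(th);u=np.array([np.cos(a),np.sin(a)]);n=np.array([-u[1],u[0]]);print(th,r@u*1e3,r@n*1e3,"yaw y",np.degrees(np.arctan2(R[1,1],R[0,1]))-th)
cv2.imwrite("pics/hub2.png",cv2.resize(d["pixels"][150:260,170:300],None,fx=5,fy=5,interpolation=cv2.INTER_CUBIC))
E
```

```text
mark (np.float64(61.139877917948155), np.float64(0.06498620272673779)) spoke2 (np.float64(-178.87494952050824), np.float64(0.06135445573206133)) top [0.0008415  0.00340349]
-58.860122082051845 37.97645900910988 15.728401098158905 yaw y 78.88975233880322
```

View pics/hub2.png

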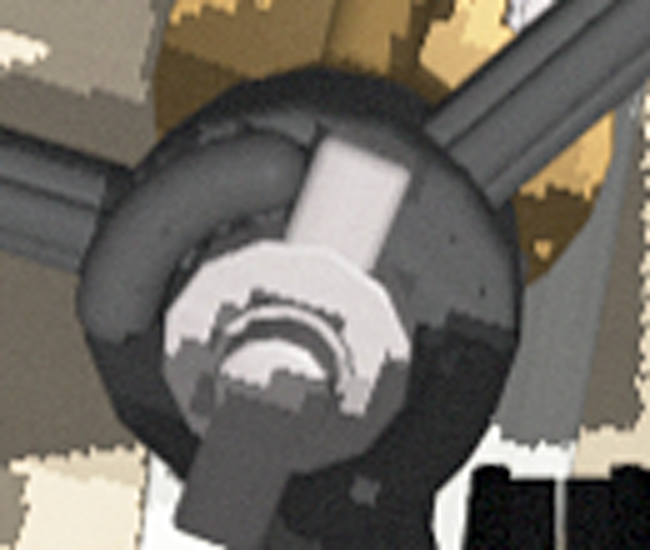

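The bar shows clearly, with ends at crop (360,160) and (230,515). A jaw bears on its upper-left side, so the bar is already being carried. The fingers are thinner than I assumed: the offset is about 15 mm, so I'll correct that and go on.

```bash
python3 - <<'E'
from h import *
d=env.get_image("wrist");print("bar",onz(d,(242,182),.187)[:2]-C,onz(d,(216,253),.187)[:2]-C,ang(d,(242,182),.187)[0],ang(d,(216,253),.187)[0])
rows([(t,.17) for t in list(range(-60,-121,-5))+[-124,-127,-130]],1,34,15.5)
E
```

```text
bar [0.0014777  0.01812684] [ 0.00070987 -0.0153756 ] 85.3395657619022 -87.35662766809818
-60 [3.4, -1.5, 1.9] -0.173
-65 [1.7, -4.3, 1.8] -0.085
-70 [0.2, -7.2, 1.8] 0.002
-75 [-1.0, -10.2, 1.8] 0.089
-80 [-2.0, -13.4, 1.8] 0.177
-85 [-2.6, -16.6, 1.8] 0.264
-90 [-3.0, -19.8, 1.7] 0.351
-95 [-3.1, -23.0, 1.7] 0.438
-100 [-2.9, -26.3, 1.7] 0.526
-105 [-2.5, -29.5, 1.7] 0.613
-110 [-1.7, -32.7, 1.7] 0.7
-115 [-0.7, -35.8, 1.6] 0.787
-120 [0.5, -38.8, 1.6] 0.875
-124 [1.8, -41.1, 1.6] 0.944
-127 [2.8, -42.8, 1.6] 0.997
-130 [3.9, -44.4, 1.6] 1.049
```

```bash
python3 -m handwheel '[[[1,-5,0,-0.085,1],[0.2,-7.2,0,0.002,1],[-1,-10.2,0,0.089,1],[-2,-13.4,0,0.177,1],[-2.6,-16.6,0,0.264,1],[-3,-19.8,0,0.351,1],[-3.1,-23,0,0.438,1],[-2.9,-26.3,0,0.526,1],[-2.5,-29.5,0,0.613,1],[-1.7,-32.7,0,0.7,1],[-0.7,-35.8,0,0.787,1],[0.5,-38.8,0,0.875,1],[0.5,-38.8,0,0.875,1]]]'
cat >> h.py <<'E'
def wheel(d=None):
    """finger-based wheel numbers: measured tool in hub polar form"""
    s,R=pose();r=np.array(s["tcp_pos"])[:2]-C;y=np.degrees(np.arctan2(R[1,1],R[0,1]))
    print("t",round(s["t"],2),"r",round(np.linalg.norm(r)*1e3,1),"phi",round(np.degrees(np.arctan2(r[1],r[0])),1),"yaw",round(y,1),"z",round(s["tcp_pos"][2],4),"T",np.round(wtorque()[0]+wtorque()[1],3),wtorque(),"q7",round(s["q"][6],2))
def crop(name,k=3,m=None):
    d=env.get_image("wrist");u=proj(d,[*C,.174]);h,w=200,260
    x=int(np.clip(u[0]-w/2,0,560-w));y=int(np.clip(u[1]-h/2,0,420-h))
    cv2.imwrite("pics/"+name,cv2.resize(d["pixels"][y:y+h,x:x+w],None,fx=k,fy=k,interpolation=cv2.INTER_CUBIC));print("crop origin",x,y,"scale",k)
    return d
def mark(d,lo,hi):
    """mean rim brightness against angle, from the resampled ring at z=.174"""
    a=np.arange(lo,hi,1.);out=[]
    for t in np.radians(a):
        v=[cv2.getRectSubPix(d["pixels"],(1,1),tuple(map(float,proj(d,[C[0]+r*np.cos(t),C[1]+r*np.sin(t),.168])))).mean() for r in np.arange(.035,.056,.002)]
        out.append(int(np.mean(v)))
    return dict(zip(a.astype(int).tolist(),out))
E
python3 - <<'E'
from h import *
wheel();d=env.get_image("wrist");m=mark(d,-30,50);print(m)
cv2.imwrite("pics/wr3.png",d["pixels"]);print([proj(d,[C[0]+.065*np.cos(t),C[1]+.065*np.sin(t),.174]).round() for t in np.radians([-20,0,20])])
E
```

```text
t: 6.95
tcp_pos: [0.5035, 0.0732, 0.1715]
tool_rot: [0.866, 0.5, 0.002, 0.001]
ft_force: [3.9, -2.4, 3.1]
opening: 0.007
grasp_force: 2.3
t 6.95 r 38.7 phi -96.2 yaw -30.0 z 0.1715 T 0.21 (np.float64(0.16081475855116378), np.float64(0.0487138463097791), array([ 3.92, -2.39,  3.15])) q7 -0.5
{-30: 220, -29: 229, -28: 228, -27: 233, -26: 231, -25: 230, -24: 230, -23: 229, -22: 228, -21: 228, -20: 228, -19: 227, -18: 227, -17: 227, -16: 227, -15: 225, -14: 224, -13: 222, -12: 223, -11: 223, -10: 223, -9: 222, -8: 213, -7: 183, -6: 141, -5: 103, -4: 89, -3: 87, -2: 92, -1: 102, 0: 110, 1: 108, 2: 90, 3: 73, 4: 101, 5: 99, 6: 84, 7: 86, 8: 123, 9: 174, 10: 211, 11: 229, 12: 227, 13: 223, 14: 218, 15: 214, 16: 211, 17: 214, 18: 220, 19: 227, 20: 232, 21: 233, 22: 233, 23: 232, 24: 228, 25: 212, 26: 204, 27: 202, 28: 202, 29: 208, 30: 208, 31: 214, 32: 216, 33: 213, 34: 216, 35: 216, 36: 219, 37: 219, 38: 217, 39: 217, 40: 213, 41: 216, 42: 216, 43: 220, 44: 219, 45: 226, 46: 228, 47: 234, 48: 234, 49: 237}
[array([391., 185.]), array([378., 136.]), array([346.,  93.])]
```

The mark is at about 1.2°, and the torque reads 0.21 N m, which is the carry level. The expected touch is at a mark angle of about −18°, so I'll approach gently.

```bash
python3 - <<'E'
from h import *
rows([(t,.17) for t in range(-120,-145,-3)],1,34,15.5)
E
```

```text
-120 [1.4, 0.0, 1.4] -0.0
-123 [0.7, -1.8, 1.4] 0.052
-126 [-0.0, -3.6, 1.4] 0.105
-129 [-0.6, -5.5, 1.4] 0.157
-132 [-1.1, -7.4, 1.4] 0.209
-135 [-1.4, -9.3, 1.3] 0.262
-138 [-1.7, -11.2, 1.3] 0.314
-141 [-1.9, -13.2, 1.3] 0.366
-144 [-1.9, -15.1, 1.3] 0.419
```

```bash
python3 -m handwheel '[[[0.5,-1.8,0,0.052,1],[0,-3.6,0,0.105,1],[-0.6,-5.5,0,0.157,1],[-1.1,-7.4,0,0.209,1],[-1.4,-9.3,0,0.262,1],[-1.4,-9.3,0,0.262,1]]]'
python3 - <<'E'
from h import *
wheel();d=env.get_image("wrist");m=mark(d,-40,20);k=[a for a in m if m[a]<150];print(k,np.mean(k))
E
python3 -m handwheel '[[[-0.3,-1.5,0,0.04,1],[-0.3,-1.5,0,0.04,1]]]'
python3 - <<'E'
from h import *
wheel();d=env.get_image("wrist");m=mark(d,-40,20);k=[a for a in m if m[a]<150];print(k,np.mean(k))
E
```

```text
t: 7.75
tcp_pos: [0.4935, 0.0764, 0.1705]
tool_rot: [0.924, 0.382, 0.0, 0.001]
ft_force: [3.9, -3.7, 3.5]
opening: 0.006
grasp_force: 2.5
t 7.75 r 38.1 phi -111.9 yaw -45.1 z 0.1705 T 0.165 (np.float64(0.1888550742781928), np.float64(-0.023513546762810724), array([ 3.86, -3.7 ,  3.55])) q7 -0.75
[-21, -20, -19, -18, -17, -16, -15, -14, -13, -12, -11, -10, -9, -8] -14.5
t: 8.05
tcp_pos: [0.4925, 0.0766, 0.1705]
tool_rot: [0.932, 0.363, 0.001, 0.001]
ft_force: [5.8, -4.7, 3.1]
opening: 0.007
grasp_force: 3.4
t 8.05 r 38.2 phi -113.4 yaw -47.4 z 0.1705 T 0.296 (np.float64(0.27493434039069115), np.float64(0.02131686341435198), array([ 5.79, -4.73,  3.06])) q7 -0.79
[-23, -22, -21, -20, -19, -18, -17, -16, -15, -14, -13, -12, -11, -10, -9] -16.0
```

```bash
python3 -m handwheel '[[[-0.3,-2,0,0.04,1],[-0.3,-2,0,0.04,1]]]'
python3 - <<'E'
from h import *
wheel();d=env.get_image("wrist");m=mark(d,-40,20);k=[a for a in m if m[a]<150];print(k,np.mean(k))
E
python3 -m handwheel '[[[-0.3,-2,0,0.03,1],[-0.3,-2,0,0.03,1]]]'
python3 - <<'E'
from h import *
wheel();d=env.get_image("wrist");m=mark(d,-40,20);k=[a for a in m if m[a]<150];print(k,np.mean(k))
E
```

```text
t: 8.35
tcp_pos: [0.4914, 0.0771, 0.1705]
tool_rot: [0.939, 0.345, 0.001, 0.002]
ft_force: [5.7, -7.4, 2.5]
opening: 0.008
grasp_force: 4.4
t 8.35 r 38.2 phi -115.3 yaw -49.7 z 0.1705 T 0.375 (np.float64(0.31887294038554315), np.float64(0.05653669567677798), array([ 5.72, -7.42,  2.52])) q7 -0.83
[-24, -23, -22, -21, -20, -19, -18, -17, -16, -15, -14, -13, -12, -11] -17.5
t: 8.65
tcp_pos: [0.4903, 0.0777, 0.1705]
tool_rot: [0.944, 0.33, 0.001, 0.002]
ft_force: [6.5, -8.3, 1.0]
opening: 0.002
grasp_force: 5.3
t 8.65 r 38.2 phi -117.1 yaw -51.4 z 0.1705 T 0.435 (np.float64(0.36577801647662384), np.float64(0.06919729067576291), array([ 6.52, -8.27,  1.04])) q7 -0.86
[-26, -25, -24, -23, -22, -21, -20, -19, -18, -17, -16, -15, -14, -13] -19.5
```

The torque rises at about 2.4 N m/rad: 0.30 at −16°, 0.375 at −17.5°, 0.435 at −19.5°. The gate is on its seat, and the touch was at about −15.3°. Now I'll back off, lift and look at the bar.

```bash
python3 -m handwheel '[[[0,3,0,0,1],[0,8,0,0,1],[0,12,0,0,1],[0,12,-30,0,1],[0,12,-70,0,1],[0,12,-70,0,1],[0,12,-70,0,1]]]'
python3 - <<'E'
from h import *
wheel();d=crop("hub3.png")
m=mark(d,-40,20);k=[a for a in m if m[a]<150];print(k,np.mean(k))
rows([(-20,.24),(-20,.17)],-1,34,22)
E
```

```text
t: 9.57
tcp_pos: [0.4947, 0.0718, 0.239]
tool_rot: [0.944, 0.331, -0.001, -0.001]
ft_force: [0.1, -0.1, -0.6]
opening: 0.004
grasp_force: 0.0
t 9.57 r 42.0 phi -108.1 yaw -51.4 z 0.239 T -0.025 (np.float64(0.00666266199590101), np.float64(-0.031314839363652425), array([ 0.14, -0.08, -0.55])) q7 -0.93
crop origin 115 75 scale 3
[-21, -20, -19, -18, -17, -16, -15, -14, -13, -12, -11, -10, -9] -15.0
-20 [34.2, 17.3, -1.4] 1.023
-20 [34.4, 17.5, 68.6] 1.023
```

View pics/hub3.png

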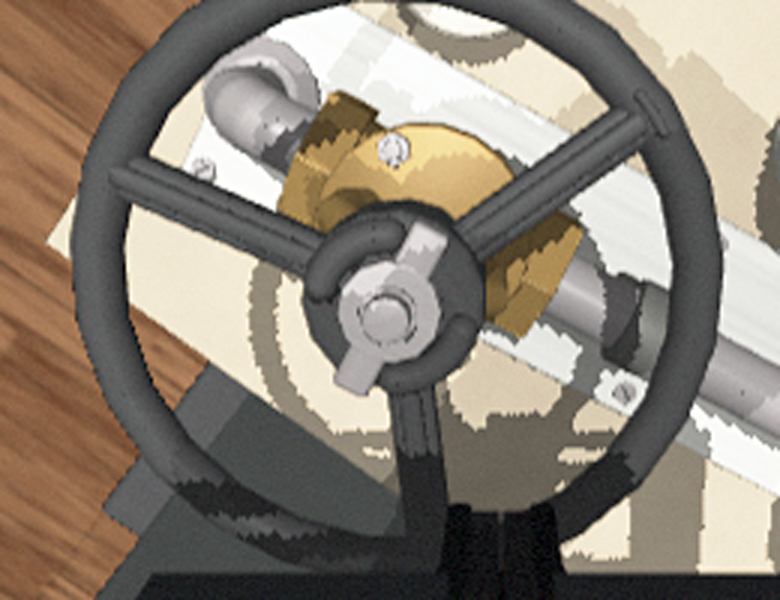

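The mark has sprung back to −15.0°. The bar ends are at crop (425,240) and (355,380), and the jaws bear on its anticlockwise sides. The free play ahead for opening looks like about 70°. Next I'll enter on the clockwise side of the mark spoke.

```bash
python3 -m handwheel '[[[34,17,0,1.02,1],[34,17,0,1.02,1],[34,17,0,1.02,1],[34,17,0,1.02,1],[34,17,0,1.02,1],[34,17,0,1.02,1],[34,17,0,1.02,1],[34,17,30,1.02,1],[34,17,50,1.02,1],[34,17,68,1.02,1],[34,17,68,1.02,1]]]'
python3 - <<'E'
from h import *
wheel();d=env.get_image("wrist")
q=lambda a,b:(115+a/3,75+b/3)
rows([(t,.17) for t in range(-20,76,5)],-1,34,15.5)
E
```

```text
t: 11.0
tcp_pos: [0.5322, 0.0789, 0.1706]
tool_rot: [0.985, -0.173, -0.001, 0.001]
ft_force: [-0.6, 0.1, 0.0]
opening: 0.006
grasp_force: 0.0
t 11.0 r 40.9 phi -53.2 yaw -109.9 z 0.1706 T 0.002 (np.float64(-0.01740250671307411), np.float64(0.01986033575384379), array([-0.6 ,  0.09,  0.03])) q7 -1.7
-20 [-1.1, -6.7, 1.7] 0.002
-15 [0.2, -9.7, 1.7] -0.086
-10 [1.1, -12.8, 1.7] -0.173
-5 [1.8, -16.0, 1.7] -0.26
0 [2.2, -19.2, 1.7] -0.347
5 [2.3, -22.5, 1.7] -0.435
10 [2.2, -25.7, 1.6] -0.522
15 [1.7, -29.0, 1.6] -0.609
20 [1.0, -32.1, 1.6] -0.696
25 [-0.0, -35.2, 1.6] -0.784
30 [-1.3, -38.3, 1.6] -0.871
35 [-2.8, -41.1, 1.6] -0.958
40 [-4.6, -43.9, 1.6] -1.046
45 [-6.6, -46.4, 1.6] -1.133
50 [-8.8, -48.8, 1.6] -1.22
55 [-11.2, -51.0, 1.6] -1.307
60 [-13.8, -53.0, 1.6] -1.395
65 [-16.6, -54.7, 1.6] -1.482
70 [-19.5, -56.2, 1.6] -1.569
75 [-22.5, -57.4, 1.6] -1.656
```

```bash
python3 -m handwheel '[[[-1,-6.7,0,0,1],[0.2,-9.7,0,-0.086,1],[1.1,-12.8,0,-0.173,1],[1.8,-16,0,-0.26,1],[2.2,-19.2,0,-0.347,1],[2.3,-22.5,0,-0.435,1],[2.2,-25.7,0,-0.522,1],[1.7,-29,0,-0.609,1],[1,-32.1,0,-0.696,1],[0,-35.2,0,-0.784,1],[-1.3,-38.3,0,-0.871,1],[-2.8,-41.1,0,-0.958,1],[-2.8,-41.1,0,-0.958,1]]]'
cat >> h.py <<'E'
def spoke(d,lo,hi):
    m=mark(d,lo,hi);k=[a for a in m if m[a]<150];print("spoke",k[:1],k[-1:],len(k),np.mean(k))
E
python3 - <<'E'
from h import *
wheel();d=env.get_image("wrist");m=mark(d,120,200);print(m)
rows([(t,.17) for t in range(35,136,5)],-1,34,15.5)
E
```

```text
t: 12.68
tcp_pos: [0.5451, 0.1195, 0.1728]
tool_rot: [0.954, 0.301, 0.001, -0.0]
ft_force: [0.1, 0.2, 0.1]
opening: 0.006
grasp_force: 0.0
t 12.68 r 38.2 phi 11.8 yaw -55.0 z 0.1728 T -0.005 (np.float64(0.0065665387971322355), np.float64(-0.011268931243253772), array([0.15, 0.21, 0.14])) q7 -0.95
{120: 52, 121: 51, 122: 52, 123: 51, 124: 50, 125: 51, 126: 52, 127: 51, 128: 49, 129: 51, 130: 51, 131: 50, 132: 50, 133: 51, 134: 50, 135: 51, 136: 52, 137: 50, 138: 51, 139: 51, 140: 51, 141: 52, 142: 52, 143: 49, 144: 45, 145: 42, 146: 43, 147: 49, 148: 56, 149: 59, 150: 65, 151: 67, 152: 69, 153: 69, 154: 70, 155: 71, 156: 70, 157: 69, 158: 71, 159: 67, 160: 64, 161: 62, 162: 57, 163: 55, 164: 54, 165: 50, 166: 49, 167: 50, 168: 48, 169: 47, 170: 47, 171: 46, 172: 45, 173: 45, 174: 45, 175: 43, 176: 42, 177: 39, 178: 37, 179: 36, 180: 36, 181: 34, 182: 32, 183: 32, 184: 32, 185: 31, 186: 33, 187: 31, 188: 29, 189: 29, 190: 28, 191: 29, 192: 29, 193: 30, 194: 29, 195: 29, 196: 27, 197: 30, 198: 30, 199: 29}
35 [-0.9, 0.3, 2.7] -0.001
40 [0.3, -2.7, 2.7] -0.088
45 [1.3, -5.9, 2.7] -0.176
50 [2.0, -9.0, 2.7] -0.263
55 [2.4, -12.3, 2.7] -0.35
60 [2.5, -15.5, 2.7] -0.437
65 [2.3, -18.8, 2.7] -0.525
70 [1.8, -22.0, 2.7] -0.612
75 [1.1, -25.2, 2.7] -0.699
80 [0.1, -28.3, 2.7] -0.786
85 [-1.2, -31.3, 2.7] -0.874
90 [-2.7, -34.2, 2.7] -0.961
95 [-4.5, -36.9, 2.7] -1.048
100 [-6.5, -39.5, 2.7] -1.135
105 [-8.7, -41.9, 2.7] -1.223
110 [-11.1, -44.0, 2.7] -1.31
115 [-13.8, -46.0, 2.7] -1.397
120 [-16.5, -47.7, 2.7] -1.485
125 [-19.4, -49.2, 2.7] -1.572
130 [-22.4, -50.4, 2.7] -1.659
135 [-25.6, -51.4, 2.7] -1.746
```

```bash
python3 -m handwheel '[[[0.3,-2.7,2,-0.088,1],[1.3,-5.9,2,-0.176,1],[2,-9,2,-0.263,1]]]'; python3 -c "
from h import *
wheel()"; python3 -m handwheel '[[[1.3,-3.2,0,-0.088,1],[1.9,-6.5,0,-0.175,1]]]'; python3 -c "
from h import *
wheel()"; python3 -m handwheel '[[[1.3,-3.2,0,-0.088,1],[1.9,-6.5,0,-0.175,1]]]'; python3 -c "
from h import *
wheel();d=crop('hub4.png');rows([(t,.17) for t in range(70,176,5)],-1,34,15.5)"
```

```text
t: 13.1
tcp_pos: [0.5435, 0.1256, 0.1712]
tool_rot: [0.906, 0.423, 0.002, 0.002]
ft_force: [4.0, -3.4, -1.2]
opening: 0.007
grasp_force: 2.4
t 13.1 r 38.4 phi 21.2 yaw -40.0 z 0.1712 T -0.203 (np.float64(-0.1783906253173483), np.float64(-0.024180432575285613), array([ 4.02, -3.43, -1.16])) q7 -0.73
t: 13.35
tcp_pos: [0.5401, 0.1317, 0.1712]
tool_rot: [0.866, 0.501, 0.003, 0.002]
ft_force: [4.7, -0.8, -1.0]
opening: 0.008
grasp_force: 2.5
t 13.35 r 38.1 phi 31.7 yaw -29.9 z 0.1712 T -0.187 (np.float64(-0.1202065167225653), np.float64(-0.0668614050134946), array([ 4.73, -0.79, -0.98])) q7 -0.59
t: 13.6
tcp_pos: [0.5356, 0.1373, 0.1712]
tool_rot: [0.818, 0.575, 0.003, 0.002]
ft_force: [5.6, -0.2, -0.9]
opening: 0.005
grasp_force: 2.5
t 13.6 r 37.9 phi 42.6 yaw -19.9 z 0.1712 T -0.223 (np.float64(-0.14986540353961159), np.float64(-0.07340436470977069), array([ 5.63, -0.2 , -0.9 ])) q7 -0.45
crop origin 116 220 scale 3
70 [0.2, -1.2, 1.1] 0.005
75 [1.5, -4.2, 1.1] -0.082
80 [2.4, -7.3, 1.1] -0.17
85 [3.1, -10.5, 1.1] -0.257
90 [3.6, -13.7, 1.1] -0.344
95 [3.7, -17.0, 1.0] -0.431
100 [3.5, -20.2, 1.0] -0.519
105 [3.1, -23.5, 1.0] -0.606
110 [2.4, -26.7, 1.0] -0.693
115 [1.4, -29.8, 1.0] -0.781
120 [0.1, -32.8, 0.9] -0.868
125 [-1.4, -35.7, 0.9] -0.955
130 [-3.2, -38.4, 0.9] -1.042
135 [-5.1, -41.0, 0.9] -1.13
140 [-7.4, -43.4, 0.9] -1.217
145 [-9.8, -45.6, 0.8] -1.304
150 [-12.4, -47.5, 0.8] -1.391
155 [-15.1, -49.3, 0.8] -1.479
160 [-18.0, -50.8, 0.8] -1.566
165 [-21.0, -52.0, 0.8] -1.653
170 [-24.1, -53.0, 0.8] -1.74
175 [-27.3, -53.7, 0.8] -1.828
```

View pics/hub4.png

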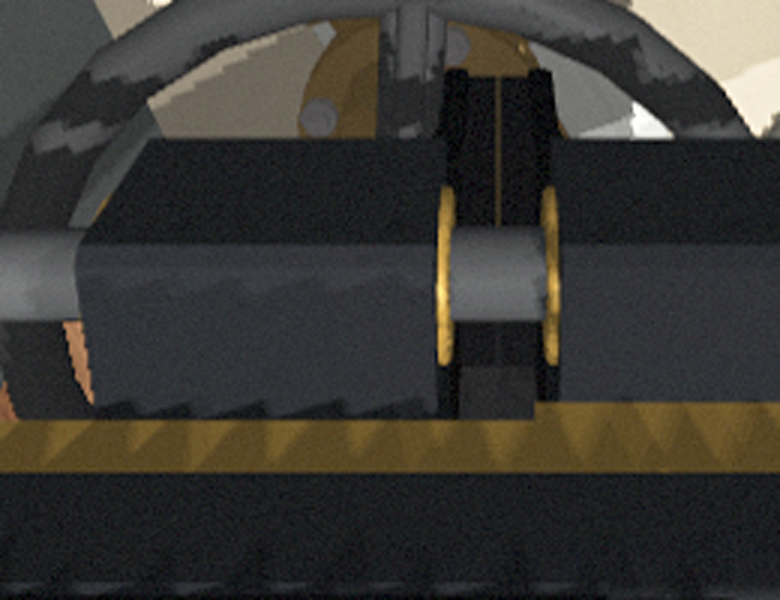

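The wheel hides behind the gripper in this view, and only the vertical spoke at crop (410,70) and the finger at (500,100) show. The torque rose to 0.20 with the wheel between 36° and 45°, so the opening must end with the mark at about 220°. I'll go on.

```bash
python3 -m handwheel '[[[1.5,-4.2,0,-0.082,1],[2.4,-7.3,0,-0.17,1],[3.1,-10.5,0,-0.257,1],[3.6,-13.7,0,-0.344,1],[3.7,-17,0,-0.431,1],[3.5,-20.2,0,-0.519,1],[3.1,-23.5,0,-0.606,1],[2.4,-26.7,0,-0.693,1],[1.4,-29.8,0,-0.781,1],[0.1,-32.8,0,-0.868,1],[-1.4,-35.7,0,-0.955,1],[-3.2,-38.4,0,-1.042,1],[-5.1,-41,0,-1.13,1],[-7.4,-43.4,0,-1.217,1],[-9.8,-45.6,0,-1.304,1],[-12.4,-47.5,0,-1.391,1],[-15.1,-49.3,0,-1.479,1],[-18,-50.8,0,-1.566,1],[-21,-52,0,-1.653,1]]]'; python3 -c "
from h import *
wheel();rows([(t,.17) for t in range(165,226,5)],-1,34,15.5)"
```

```text
t: 16.02
tcp_pos: [0.4793, 0.1372, 0.1713]
tool_rot: [0.132, 0.991, 0.002, 0.003]
ft_force: [5.0, 2.0, -0.3]
opening: 0.007
grasp_force: 2.2
t 16.02 r 38.2 phi 138.0 yaw 74.9 z 0.1713 T -0.239 (np.float64(-0.18615736474874325), np.float64(-0.05251509923441572), array([ 5.04,  2.03, -0.28])) q7 1.01
165 [-0.0, -1.8, 1.3] -0.002
170 [1.2, -4.8, 1.3] -0.089
175 [2.2, -7.9, 1.3] -0.177
180 [2.8, -11.1, 1.3] -0.264
185 [3.2, -14.4, 1.3] -0.351
190 [3.3, -17.6, 1.2] -0.439
195 [3.1, -20.9, 1.2] -0.526
200 [2.7, -24.1, 1.2] -0.613
205 [1.9, -27.3, 1.2] -0.7
210 [0.9, -30.4, 1.2] -0.788
215 [-0.3, -33.4, 1.2] -0.875
220 [-1.9, -36.3, 1.2] -0.962
225 [-3.7, -39.0, 1.2] -1.049
```

```bash
python3 -m handwheel '[[[1.2,-4.8,0,-0.089,1],[2.2,-7.9,0,-0.177,1],[2.8,-11.1,0,-0.264,1],[3.2,-14.4,0,-0.351,1],[3.3,-17.6,0,-0.439,1],[3.1,-20.9,0,-0.526,1],[2.7,-24.1,0,-0.613,1],[1.9,-27.3,0,-0.7,1],[1.9,-27.3,0,-0.7,1]]]'; python3 -c "
from h import *
wheel()"; python3 -m handwheel '[[[0,4,0,0,1],[0,9,0,0,1],[0,9,-35,0,1],[0,9,-70,0,1],[0,9,-70,0,1]]]'; python3 -c "
from h import *
wheel();d=crop('hub5.png')
print([tuple(proj(d,[C[0]+.065*np.cos(a),C[1]+.065*np.sin(a),.174]).round()) for a in np.radians([85,205,325])])
for lo in(50,170,290):
  spoke(d,lo,lo+70)
for r in(.012,.015):
  print(r,[int(cv2.getRectSubPix(d['pixels'],(3,3),tuple(map(float,proj(d,[C[0]+r*np.cos(t),C[1]+r*np.sin(t),.187])))).mean()) for t in np.radians(range(0,360,5))])"
```

```text
t: 17.15
tcp_pos: [0.4685, 0.1115, 0.1709]
tool_rot: [-0.215, 0.977, 0.001, 0.001]
ft_force: [0.4, 4.5, 1.9]
opening: 0.007
grasp_force: 1.9
t 17.15 r 39.2 phi -179.7 yaw 114.8 z 0.1709 T -0.144 (np.float64(-0.17558261157326469), np.float64(0.03199980908729711), array([0.43, 4.48, 1.87])) q7 1.71
t: 17.77
tcp_pos: [0.4649, 0.1182, 0.2422]
tool_rot: [-0.215, 0.977, 0.0, 0.002]
ft_force: [0.3, -0.2, -0.4]
opening: 0.003
grasp_force: 0.0
t 17.77 r 43.3 phi 171.3 yaw 114.9 z 0.2422 T -0.015 (np.float64(0.004831167586465009), np.float64(-0.019560081726526405), array([ 0.3 , -0.16, -0.42])) q7 1.68
crop origin 117 169 scale 3
[(np.float64(325.0), np.float64(309.0)), (np.float64(244.0), np.float64(181.0)), (np.float64(172.0), np.float64(309.0))]
spoke [50] [116] 67 83.0
spoke [170] [237] 68 203.5
spoke [295] [359] 65 327.0
0.012 [21, 23, 23, 22, 19, 19, 21, 22, 21, 20, 21, 23, 23, 21, 20, 21, 23, 28, 35, 41, 44, 39, 29, 21, 19, 20, 22, 22, 19, 20, 23, 23, 21, 31, 65, 109, 150, 166, 142, 85, 66, 65, 62, 61, 59, 52, 43, 30, 25, 24, 21, 21, 22, 21, 21, 23, 22, 21, 21, 20, 21, 22, 22, 22, 20, 21, 21, 21, 23, 21, 21, 22]
0.015 [22, 22, 22, 22, 20, 20, 19, 19, 21, 22, 23, 22, 20, 22, 40, 60, 65, 63, 55, 44, 32, 18, 12, 12, 11, 11, 10, 12, 12, 17, 19, 21, 35, 150, 207, 207, 204, 182, 103, 56, 67, 58, 49, 59, 55, 74, 81, 51, 42, 54, 48, 29, 21, 24, 22, 24, 23, 22, 21, 21, 22, 21, 22, 22, 23, 22, 21, 21, 21, 24, 23, 22]
```

View pics/hub5.png

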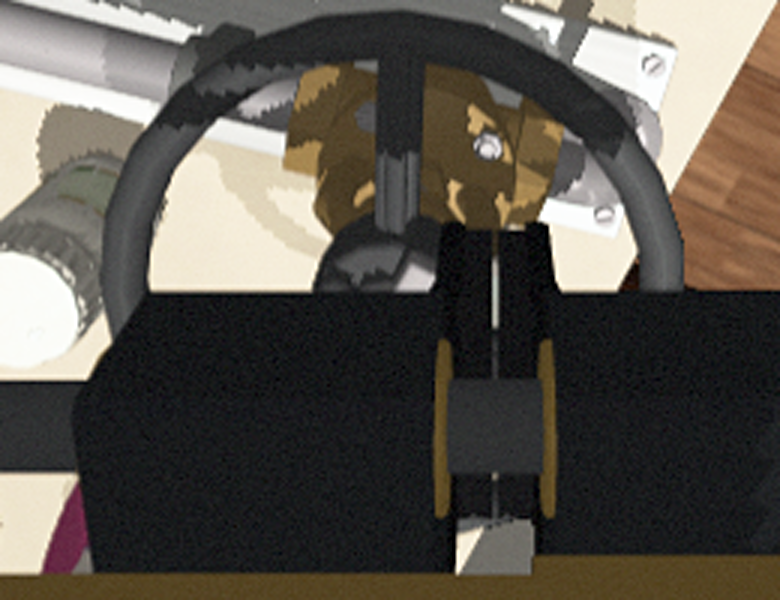

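The view shows the mark spoke at crop (400,100), about 202°. The bar end is partly hidden at (415,270), giving about 175°, so roughly 16° is left. I'll step back for a clear numeric reading.

```bash
python3 -m handwheel '[[[-25,0,-30,0,1],[-50,0,-60,0,1],[-50,0,-60,0,1],[-50,0,-60,0,1]]]'; cat >> h.py <<'E'
def prof(d,r,z,step=3):
    return [int(cv2.getRectSubPix(d['pixels'],(1,1),tuple(map(float,proj(d,[C[0]+r*np.cos(t),C[1]+r*np.sin(t),z])))).mean()) for t in np.radians(range(0,360,step))]
E
python3 -c "
from h import *
d=env.get_image('wrist');print(proj(d,[*C,.168]))
for r in(.0155,.0175): print(r,prof(d,r,.187))
m=mark(d,165,240);print(list(m.values()))"
```

```text
t: 18.32
tcp_pos: [0.5077, 0.1385, 0.2981]
tool_rot: [-0.216, 0.976, -0.0, -0.002]
ft_force: [-0.2, 0.6, -1.2]
opening: 0.004
grasp_force: 0.0
[252.08257374 184.23931851]
0.0155 [216, 220, 222, 185, 109, 83, 86, 86, 86, 85, 83, 81, 91, 89, 91, 96, 93, 93, 94, 98, 96, 84, 75, 77, 87, 89, 92, 90, 90, 90, 91, 91, 89, 90, 88, 88, 90, 90, 87, 86, 86, 85, 84, 83, 85, 83, 75, 59, 37, 41, 37, 40, 41, 46, 75, 81, 81, 80, 83, 86, 83, 82, 78, 66, 42, 40, 38, 40, 38, 39, 40, 40, 35, 37, 37, 38, 36, 37, 44, 43, 43, 39, 37, 39, 35, 44, 42, 40, 41, 39, 39, 42, 68, 81, 84, 85, 82, 78, 82, 85, 88, 87, 86, 86, 86, 89, 89, 89, 89, 89, 86, 84, 74, 60, 75, 164, 197, 206, 211, 214]
0.0175 [217, 221, 209, 174, 181, 194, 144, 182, 227, 224, 221, 216, 213, 195, 224, 224, 206, 215, 202, 182, 170, 132, 148, 165, 106, 83, 74, 72, 73, 70, 70, 73, 71, 67, 68, 68, 67, 66, 65, 61, 62, 63, 59, 57, 60, 61, 53, 55, 45, 38, 39, 41, 34, 40, 59, 79, 80, 79, 79, 82, 80, 84, 77, 51, 39, 38, 43, 37, 40, 36, 37, 41, 39, 40, 41, 41, 43, 40, 39, 36, 40, 40, 38, 36, 35, 37, 37, 39, 34, 38, 47, 56, 74, 80, 74, 80, 89, 85, 79, 64, 63, 67, 70, 67, 70, 71, 73, 72, 74, 69, 97, 122, 174, 191, 156, 142, 187, 203, 211, 216]
[137, 144, 144, 147, 151, 154, 153, 155, 152, 147, 143, 142, 130, 126, 126, 129, 128, 127, 128, 130, 129, 126, 124, 123, 123, 122, 123, 123, 121, 112, 85, 47, 36, 38, 38, 37, 39, 39, 39, 38, 37, 38, 42, 64, 84, 98, 103, 104, 106, 107, 108, 104, 103, 100, 96, 93, 91, 91, 95, 101, 109, 111, 104, 101, 105, 103, 99, 101, 102, 103, 104, 104, 104, 103, 103]
```

The bar is at 176°, with ends at 357° and 175.5°, and the mark spoke is at 202°. The bar stood at about 10.5° at the seat, so half a turn means 190.5°, leaving 14.5° to go. I'll re-enter and push to a mark angle of 216.5°.

```bash
python3 -c "
from h import *
rows([(200,.24),(200,.17)],-1,34,22)
rows([(t,.17) for t in (200,205,210,215,219)],-1,34,15.5)"
```

```text
200 [42.8, 0.5, 58.2] 0.086
200 [42.5, 0.5, 128.2] 0.086
200 [43.1, -6.0, 128.2] 0.086
205 [44.6, -8.9, 128.2] -0.002
210 [45.8, -11.9, 128.2] -0.089
215 [46.7, -15.0, 128.2] -0.176
219 [47.3, -17.6, 128.2] -0.246
```

```bash
python3 -m handwheel '[[[43,1,30,0.086,1],[43,1,58,0.086,1],[43,1,90,0.086,1],[43,1,128,0.086,1],[43,1,128,0.086,1],[43,-6,128,0.086,1],[44.6,-9,128,0,1],[45.8,-12,128,-0.089,1],[46.7,-15.5,128,-0.176,1],[47.3,-19,128,-0.246,1],[47.3,-19,128,-0.246,1],[47.3,-19,128,-0.246,1]]]'; python3 -c "
from h import *
wheel()"; python3 -m handwheel '[[[0,4,0,0,1],[0,9,0,0,1],[0,9,-35,0,1],[0,9,-70,0,1],[-25,9,-100,0,1],[-50,9,-130,0,1],[-50,9,-130,0,1],[-50,9,-130,0,1]]]'; python3 -c "
from h import *
d=env.get_image('wrist');print(proj(d,[*C,.168]))
for r in(.0155,): print(r,prof(d,r,.187))
m=mark(d,165,240);print(list(m.values()))"
```

```text
t: 19.88
tcp_pos: [0.4747, 0.1031, 0.1733]
tool_rot: [-0.334, 0.943, 0.001, 0.001]
ft_force: [-2.1, 5.3, 2.2]
opening: 0.004
grasp_force: 2.5
t 19.88 r 34.1 phi -165.5 yaw 129.0 z 0.1733 T -0.177 (np.float64(-0.19227148077377296), np.float64(0.01524691932346484), array([-2.13,  5.27,  2.2 ])) q7 1.96
t: 20.88
tcp_pos: [0.5066, 0.1395, 0.3011]
tool_rot: [-0.334, 0.943, -0.0, -0.001]
ft_force: [-0.0, 0.2, -0.7]
opening: 0.009
grasp_force: 0.0
[254.77379872 176.7191169 ]
0.0155 [154, 211, 218, 220, 222, 223, 225, 228, 194, 120, 84, 84, 89, 89, 89, 92, 93, 94, 93, 94, 95, 93, 93, 96, 101, 101, 95, 78, 79, 88, 89, 88, 88, 90, 91, 87, 89, 87, 84, 80, 57, 43, 39, 40, 42, 40, 40, 39, 40, 40, 39, 38, 41, 42, 43, 41, 40, 41, 40, 43, 74, 82, 81, 81, 83, 85, 82, 83, 80, 64, 37, 41, 43, 41, 40, 39, 36, 37, 38, 42, 41, 38, 41, 42, 42, 44, 39, 32, 38, 42, 43, 42, 38, 40, 40, 40, 47, 73, 85, 87, 90, 88, 90, 90, 87, 88, 92, 94, 94, 89, 92, 89, 92, 92, 93, 88, 85, 81, 65, 76]
[142, 145, 148, 146, 144, 139, 141, 147, 148, 147, 145, 146, 144, 150, 158, 154, 148, 137, 130, 128, 128, 128, 128, 129, 129, 128, 127, 127, 125, 124, 124, 124, 125, 126, 126, 127, 126, 126, 121, 109, 100, 101, 102, 103, 102, 102, 93, 72, 47, 39, 40, 38, 37, 39, 39, 39, 39, 39, 39, 42, 62, 80, 87, 88, 88, 87, 88, 94, 95, 92, 94, 97, 101, 103, 106]
```

The bar is now at 193° and the mark at 218.8°. The free play works out at 51°, so the sleeve has turned about 183° from the seat, inside the ±20° band. The gripper is clear of everything.

```bash
python3 -c "
from cell import env
print(env.finish_job())"
```

```text
the job is handed in; nothing more can be done
None
```

I shut the valve gently onto its seat (peak about 0.44 N m, limit 0.85), opened it about 183° of real sleeve turn, let go, and handed the job in at about 21 s; no verdict came back.

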